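# Fetch the top casting from the tilt-out sample bin to the measuring fixture

### The arm

A 7-joint arm with a two-finger parallel gripper is mounted at the origin on the work surface. World frame = base frame: x ahead of the robot, y to its left, z up, the work surface at z = 0. Lengths are in m, angles in rad, forces in N, time in s.
With the tool pointing down it reaches from about 0.35 to 0.9 m from the base axis. Payload 7.2 kg.
Tool frame: the origin (TCP) lies at the very end of the fingers, on their centre line; the grasp point (between the pads) lies 19 mm behind it; z points along the fingers, y is the direction in which the jaws open and shut (so a half turn about z gives the same grasp; the last joint's range is limited). The gripper opens to 85 mm and grips with 20 to 120 N. Pads are 22 mm wide; open, the fingers measure 114 mm over their backs; the gripper's body (76 mm by 85 mm) begins 54 mm behind the grasp point. The pads swing forward as they close: fully open they stand 13 mm farther back than shut.
Start: joints at [1.13, 0.411, -0.013, 1.596, 0.006, 1.134, -0.082], TCP at [0.228, -0.582, 0.231] pointing down, gripper open.
Joint ranges: [-2.95, 2.95], [-0.29, 1.99], [-1.47, 1.44], [0.14, 2.54], [-1.03, 4.17], [0.13, 1.85], [-2.86, 2.86]. Speed limits (rad/s): [2.39, 2.39, 3.01, 3.01, 3.14, 3.14, 3.14].

### API

Orientations are given as a unit quaternion [w, x, y, z].
In Python, from plant import bot gives the robot as it stands. The module is installed in compiled form; this text tells all that it offers.
- The arm moves only by the tool play_rows, never from a script. Its argument "rows" is a list of rows, each a list of 5 numbers: the shift along the world's x, y, z in mm, then the turn about the world's z in rad, then the finger opening in mm, from 0 to 85.4. In form: [[tx, ty, tz, roll, grip], ...]. A call has 1 to 8 rows; each row is the pose to reach, as a shift and turn from the pose commanded when the call began; what a row does not reach only later rows make up. A row lasts 1/10 s, in which the tool goes at most 50 mm and 8.59 degrees, less where a joint would pass 70% of its speed; a pose out of reach is approached as far as the arm can. A call with a gripper value outside its range is refused whole. The fingers move at their own pace and stop on an object; "force" is the grip in N (left out, the last holds). Time passes only in rows, so rows that repeat a pose let the fingers close. It gives the time, the measured TCP pose, the force and the opening at its end, in the units of the state.
- bot.state(): the state, without advancing time (a new reading comes with each control period).
- bot.snapshot(name): name is "side" or "top"; returns the picture (384x512x3 uint8, red, green, blue); there is no depth.
- bot.get_calibration(name): a dict with "fov_y" (degrees; the focal length in pixels is half the picture's height over the tangent of half this angle, whatever the lens; pixels are square), "cx", "cy" (the principal point, pixels), "world_from_camera" (4x4, takes a point from camera to world coordinates). Camera axes: x right, y down, z forward; pixel columns grow to the right and rows downward; lengths in m; the calibration is good to about 2 mm. A picture is of the moment at which its call begins. get_calibration takes no time and is no camera call.
- bot.finish_job(): hands the job in, once; it reports no verdict.
The state is a dict: "t": time; "qpos": joint angles; "dq": joint speeds; "joint_torque": joint torques, N m; "tool_pos": TCP position; "orientation": TCP orientation; "contact_force": force on the tool from outside, world axes, zero at the start; "moment": the same for the moment, N m; "grip_width": opening from 0.0 (shut) to 1.0 (fully open).
Only numpy, scipy, OpenCV 4.12 (cv2) and the standard library are available. Lean on these libraries where they do the work, as an engineer would, in place of code of your own. Each camera call takes 0.05 s, during which the arm holds its last target. There are 200 camera calls.

### The job

Tilt the blue sample bin forward by its bar handle until it is well open, then lift the brass-coloured casting off the top of the pile without dropping it and without lifting or dragging the two grey ones beneath it. Set it flat on the dark measuring fixture, pushed snug against both of the steel stops, and let go; then tip the bin fully shut again, with the two grey castings still in their places. Leave everything else on the bench alone.

Things in the scene. Friction and masses are not known exactly. Their poses are not given: they have to be found in the camera images.
- cabinet: White and blue bin housing, 200 deep, 296 wide, 180 mm high. Origin on the bench under the middle of the bin's pivot line; x points into the housing, y along the pivot, z up. Side plates start at x = 45 mm, the roof (z = 170 to 180) at x = 35 mm: even with the bin open it blocks a gripper pointing straight down at the castings; lean as the bin leans, pointing down and into the housing.
- bin (a joint): Tilt of the bin about its bottom pivot, rad: 0 shut, grows as its top comes forward (towards the housing's -x), stop at 0.72. A stiff friction hinge (about 0.8 N m): the bin stays where it is left, and needs about 6 to 14 N at the handle to open and less to shut.
- bin_hinge (a point): Point on the bin's pivot line, midway along it, 30 mm above the bench. Its axes turn with the bin: at tilt 0 they are those of the housing (x inward, y along the pivot, z up); at tilt t, its z leans by t towards the housing's -x.
- bin_handle (a point): Middle of the bin's round steel bar handle, 12 mm thick, 134 mm long along y, at (-40, 0, 125) mm in the axes of bin_hinge, on 10 mm stays that slope up to both its ends from the top of the blue front panel. It stands 34 mm clear in front of the panel and 4 mm above its top edge (panel 115 mm high). Axes as bin_hinge.
- bin_floor (a point): Point on the bin's inner floor under the middle of the pile, at (71, 0, 5) mm in the axes of bin_hinge; axes as bin_hinge. The floor, 264 mm wide, runs from a 30 mm high step (its edge 26 mm in front of this point, 39 mm deep up to the front panel) to a 45 mm high back wall 69 mm behind this point. Side walls: 45 mm high, 85 mm beside the step.
- casting_top: Brass-coloured casting, 0.2 kg: base plate 50 (x) by 100 (y) by 12 mm, with a round boss in the middle, 28 mm across, from z = 12 to 46 mm. Origin at the centre of its underside. It lies across the ends of the two grey castings, base 12 mm above the bin's floor. The grey ones' bosses stand about 73 mm either side of its own: open the fingers only 50 to 60 mm. It may slide 15 mm when the bin tilts.
- casting_left: Grey casting of the same shape and size, flat on the bin's floor on the +y side, long side along the bin's width. Origin at the centre of its underside.
- casting_right: Grey casting like casting_left, on the -y side.
- fixture: Fixed dark measuring fixture, slab 120 mm (x) by 170 mm (y) by 35 mm high. Origin at the centre of its underside, z up. On top, two steel stops 9 mm high: a long one at its +x side (inner face at x = +25 mm, running from y = -52 to y = +42 mm) and a short one at its +y side (inner face at y = +50 mm, from x = -25 to x = +19 mm).
- seat (a point): Where the centre of the casting's underside comes when it is snug against both stops, long side along y: on the slab's top face, 35 mm above the fixture's origin. Axes as fixture.
- caliper_case: Loose flat black case, 80 by 180 by 22 mm, lying on the housing's roof. Origin at the centre of its underside. Leave alone.
- screwdriver: Loose screwdriver lying on the bench between housing and fixture, along x. Leave alone.
- cleaner: Loose bottle with red cap, 60 mm in diameter, 160 mm high; origin under its centre. Leave alone.

How it is judged:
On the way, in this order (a step that is already met when the one before it is completed fails the run):
1. the bin is tilted well open (0.55 rad or more) (value of joint bin above 0.55 rad), for 0.2 s.
2. the brass-coloured casting is lifted clear, 60 mm or more above the open bin's floor (value of joint bin above 0.5 rad and z of casting_top in the frame of bin_floor above 0.06 m and contact force between the fingers and casting_top above 0.5 N), for 0.1 s.
3. the brass-coloured casting lies flat on the fixture against both stops (within 3 mm and 0.05 rad), released (x of casting_top in the frame of seat between -0.003 and 0.003 m and y of casting_top in the frame of seat between -0.003 and 0.003 m and z of casting_top in the frame of seat between -0.003 and 0.003 m and angle between the y axis of casting_top and the y axis of seat, either way round below 0.05 rad and angle between casting_top's own z axis and vertical below 0.05 rad and contact force between the fingers and casting_top below 0.1 N), for 0.2 s.
At the end, for the whole second after the job is handed in: The brass-coloured casting lies at rest flat on the fixture, within 3 mm of snug against both stops and within 0.05 rad of parallel to them; the bin is shut (tilt below 0.05 rad); both grey castings are within 20 mm of where they were at the start (x of casting_top in the frame of seat between -0.003 and 0.003 m and y of casting_top in the frame of seat between -0.003 and 0.003 m and z of casting_top in the frame of seat between -0.003 and 0.003 m and angle between the y axis of casting_top and the y axis of seat, either way round below 0.05 rad and angle between casting_top's own z axis and vertical below 0.05 rad and value of joint bin below 0.05 rad and linear speed of casting_top below 0.02 m/s and distance of each of casting_left, casting_right from where it was at the start of the episode below 0.02 m); the robot touches nothing.
It fails at once if a grey casting is lifted more than 20 mm off the bin's floor (z of any of casting_left, casting_right in the frame of bin_floor above 0.02 m).
It fails at once if the brass-coloured casting is dropped (moves faster than 0.45 m/s with no finger on it) (linear speed of casting_top above 0.45 m/s and contact force between the fingers and casting_top below 0.01 N).
It fails at once if a bystander is moved more than 30 mm (distance of any of caliper_case, screwdriver, cleaner from where it was at the start of the episode above 0.03 m).
It also fails if it takes over 72 s, if anything falls off the work surface, if the arm or the gripper's body presses on something with over 40 N, if the wrist force passes 120 N, or if a joint passes its speed limit or range.

## Working session

There is one attempt and no reset: what is moved stays moved. The work goes in short steps, Python scripts to look and compute and a tool call to move; the robot and the scene stay as the last step left them, time stands still between calls to the robot, and variables do not carry over. Pictures are saved under pics/ and viewed, about 8 in all and at most 12, crops included, and the job is handed in when it is done.

Besides the shell and the picture viewer there is one more tool, called by a JSON object that holds its "method" and its "body". play_rows: Moves the arm, as the interface text tells. Its arguments: {"type":"object","properties":{"rows":{"type":"array","items":{"type":"array","items":{"type":"number"}}},"force":{"type":"number"}},"required":["rows"]}

```bash
mkdir -p pics; python3 - <<'E'
from plant import bot
import cv2,numpy as np
for n in("side","top"):
    im=bot.snapshot(n); cv2.imwrite(f"pics/{n}0.png",cv2.cvtColor(im,cv2.COLOR_RGB2BGR))
    c=bot.get_calibration(n); print(n,c["fov_y"],c["cx"],c["cy"]);print(np.round(c["world_from_camera"],4).tolist())
ims=[cv2.resize(cv2.imread(f"pics/{n}0.png"),None,fx=1.5,fy=1.5,interpolation=cv2.INTER_CUBIC) for n in("side","top")]
for n,i in zip(("side","top"),ims): cv2.imwrite(f"pics/{n}0b.png",i)
print(bot.state())
E
```

```text
side 54.9353646443634 252.34906356049206 184.03999964411648
[[0.8062, -0.4334, 0.4028, 0.22], [-0.5917, -0.5978, 0.5409, -0.4256], [0.0063, -0.6744, -0.7384, 0.8852], [0.0, 0.0, 0.0, 1.0]]
top 44.82388194918601 256.776977085952 182.85911225658913
[[0.0159, -0.9858, 0.167, 0.4056], [-0.9998, -0.0178, -0.0094, 0.1487], [0.0123, -0.1668, -0.9859, 1.469], [0.0, 0.0, 0.0, 1.0]]
{'t': 0.1, 'qpos': array([ 1.12983308,  0.41178937, -0.01275463,  1.59693232,  0.00557244,
        1.13431845, -0.08223513]), 'dq': array([ 0.0012057 , -0.00312509, -0.00043987, -0.00180308,  0.0003062 ,
       -0.00075871,  0.00175664]), 'joint_torque': array([ 2.56552463e-03, -6.01826906e+01,  6.84338305e-01, -3.00087476e+01,
        1.41254487e-02,  6.40228624e-03,  2.81620709e-05]), 'tool_pos': array([ 0.22745632, -0.58167106,  0.23056744]), 'orientation': array([-6.88197476e-04,  9.82679409e-01,  1.85312384e-01, -1.59232597e-04]), 'contact_force': array([ 0.33558589, -0.22222967, -0.09869535]), 'moment': array([-0.04305464,  0.04117582,  0.03857203]), 'grip_width': 1.002724484746417}
```

View pics/side0b.png

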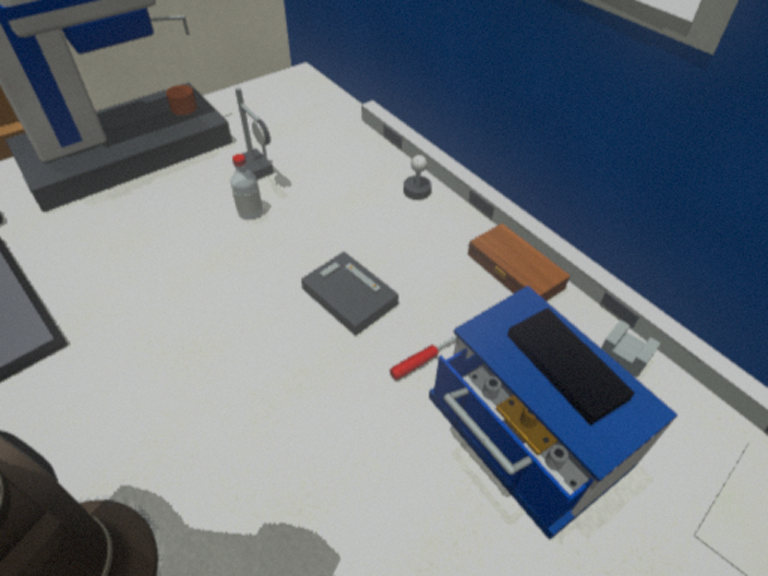

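View pics/top0b.png

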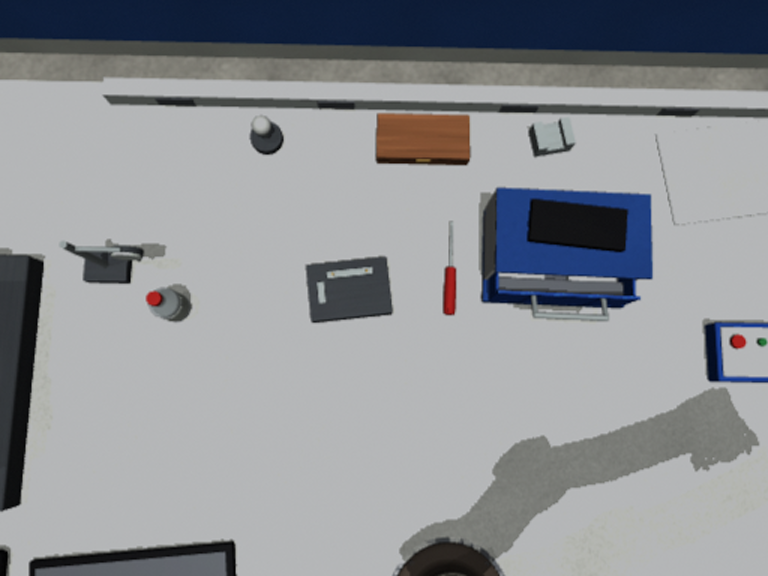

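```bash
python3 - <<'E'
import cv2,numpy as np
def crop(n,x,y,w,h,f): return cv2.resize(cv2.imread(f"pics/{n}0.png")[y:y+h,x:x+w],None,fx=f,fy=f,interpolation=cv2.INTER_CUBIC)
cv2.imwrite("pics/c1.png",np.vstack([crop("top",310,115,133,100,6)[:600]]))
cv2.imwrite("pics/c2.png",crop("side",280,185,175,175,3.4))
a=crop("top",195,165,72,54,5.5);b=crop("side",190,160,86,66,4.6)
h=max(a.shape[0],b.shape[0]);o=np.zeros((h,a.shape[1]+b.shape[1],3),np.uint8);o[:a.shape[0],:a.shape[1]]=a;o[:b.shape[0],a.shape[1]:]=b
print(o.shape,a.shape);cv2.imwrite("pics/c3.png",o)
E
```

```text
(304, 792, 3) (297, 396, 3)
```

View pics/c1.png

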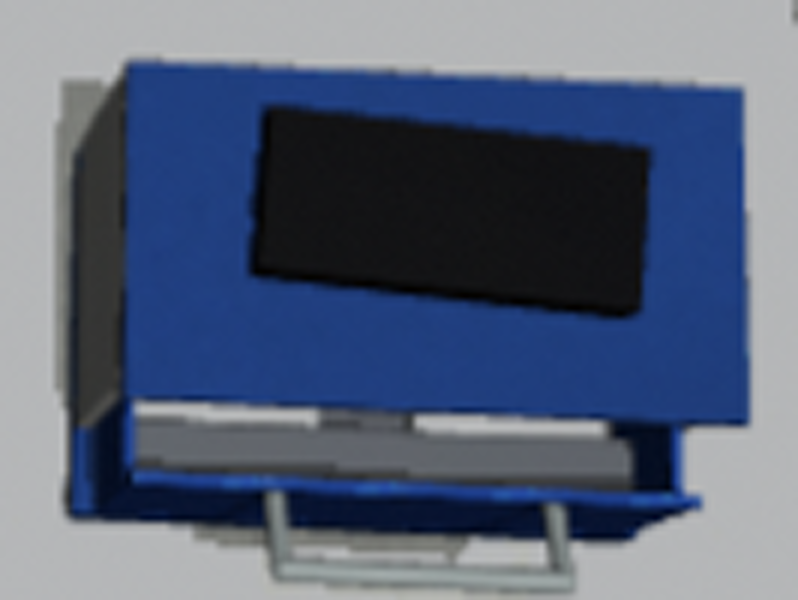

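View pics/c2.png

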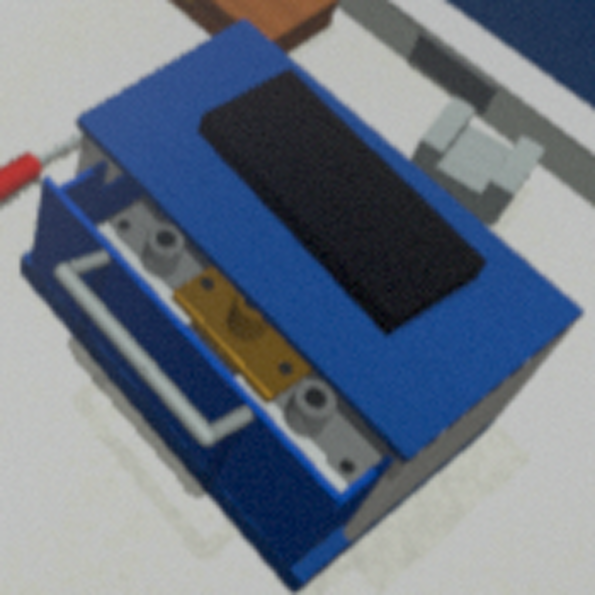

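View pics/c3.png

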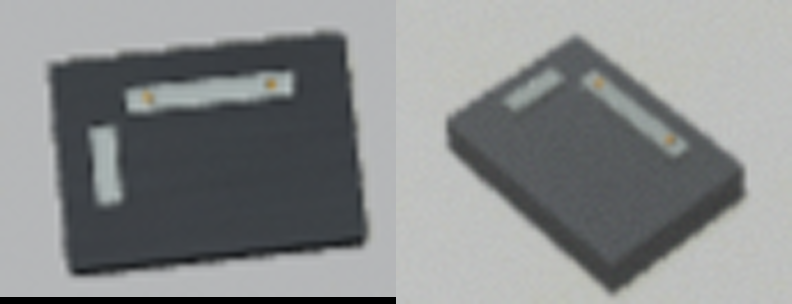

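```bash
cat > h.py <<'E'
import numpy as np, cv2
from plant import bot
from scipy.optimize import least_squares
CAL={n:bot.get_calibration(n) for n in("side","top")}
def proj(n,P):
    c=CAL[n];f=192/np.tan(np.radians(c["fov_y"]/2));W=np.array(c["world_from_camera"])
    p=(np.atleast_2d(P)-W[:3,3])@W[:3,:3]
    return np.c_[c["cx"]+f*p[:,0]/p[:,2],c["cy"]+f*p[:,1]/p[:,2]]
def px(u,v,x0,y0,f): return ((u+.5)/f-.5+x0,(v+.5)/f-.5+y0)
def w(p,L):  # pose (x,y,yaw), local mm -> world m
    c,s=np.cos(p[2]),np.sin(p[2]);L=np.atleast_2d(L)/1000.
    return np.c_[p[0]+c*L[:,0]-s*L[:,1],p[1]+s*L[:,0]+c*L[:,1],L[:,2]]
def tilt(t,L): # bin_hinge mm -> housing mm
    L=np.atleast_2d(L).astype(float)
    return np.c_[L[:,0]*np.cos(t)-L[:,2]*np.sin(t),L[:,1],30+L[:,0]*np.sin(t)+L[:,2]*np.cos(t)]
E
cat > fit.py <<'E'
from h import *
T=lambda u,v:("top",px(u,v,310,115,6)); S=lambda u,v:("side",px(u,v,280,185,3.4))
TF=lambda u,v:("top",px(u,v,195,165,5.5)); SF=lambda u,v:("side",px(u-396,v,190,160,4.6))
H=[(T(123,396),(35,148,180)),(T(748,424),(35,-148,180)),(T(128,62),(None,148,180)),(T(743,88),(None,-148,180)),
 (S(80,122),(35,148,180)),(S(403,460),(35,-148,180)),(S(246,20),(None,148,180)),(S(582,313),(None,-148,180))]
B=[(T(275,572),(-40,67,125)),(T(575,580),(-40,-67,125)),(S(67,268),(-40,67,125)),(S(210,437),(-40,-67,125))]
def rh(p):
    r=[]
    for (n,q),L in H: r.append(proj(n,w(p,[p[3]*100 if L[0] is None else L[0],L[1],L[2]]))[0]-q)
    for (n,q),L in B: r.append(proj(n,w(p,tilt(p[4],L)))[0]-q)
    return np.ravel(r)
s=least_squares(rh,[.6,-.1,0,2,0.]);print("housing",s.x.round(4));print(s.fun.reshape(-1,2).round(1).tolist())
F=[(TF(50,65),(60,85,35)),(TF(343,33),(60,-85,35)),(TF(366,238),(-60,-85,35)),(TF(72,268),(-60,85,35)),
(SF(446,118),(-60,85,35)),(SF(577,36),(60,85,35)),(SF(744,170),(60,-85,35)),(SF(612,262),(-60,-85,35)),
(TF(128,113),(25,42,44)),(TF(295,97),(25,-52,44)),(TF(115,125),(19,50,44)),(TF(121,204),(-25,50,44))]
def rf(p): return np.ravel([proj(n,w(p,L))[0]-q for (n,q),L in F])
f=least_squares(rf,[.6,.2,0]);print("fixture",f.x.round(4));print(f.fun.reshape(-1,2).round(1).tolist())
print("seat",w(f.x,[0,0,35]))
for t in(0,.72):
    print(t,"handle",w(s.x,tilt(t,[-40,0,125])),"boss top",w(s.x,tilt(t,[71,0,63])))
# case footprint front corners in housing frame (bottom z=180)
c=CAL["top"];fl=192/np.tan(np.radians(c["fov_y"]/2));W=np.array(c["world_from_camera"])
for u,v,z in((250,275,.18),(635,318,.18)):
    q=px(u,v,310,115,6);d=W[:3,:3]@[(q[0]-c["cx"])/fl,(q[1]-c["cy"])/fl,1];P=W[:3,3]+d*(z-W[2,3])/d[2]
    cc,ss=np.cos(s.x[2]),np.sin(s.x[2]);D=P-[s.x[0],s.x[1],0];print("case",cc*D[0]+ss*D[1],-ss*D[0]+cc*D[1])
E
python3 fit.py
```

```text
housing [ 0.5938 -0.2164 -0.0297  1.9899 -0.0199]
[[-0.2, 0.3], [0.5, 0.6], [0.1, -0.1], [0.3, 0.4], [-1.3, -1.4], [1.6, 0.4], [-0.6, -0.4], [0.9, 0.3], [1.0, -1.1], [-1.9, -0.2], [-0.4, 1.0], [-0.5, -0.6]]
fixture [0.6182 0.2106 0.1237]
[[-0.3, -0.4], [0.4, -0.2], [0.4, 0.4], [-0.9, 0.7], [-0.6, 0.3], [0.2, -0.5], [0.7, -0.6], [-0.2, 1.0], [0.0, -0.0], [-0.2, -0.3], [-0.0, -0.1], [0.2, -0.4]]
seat [[0.61818804 0.21063938 0.035     ]]
0 handle [[ 0.55380902 -0.2152086   0.155     ]] boss top [[ 0.66476016 -0.21850176  0.093     ]]
0.72 handle [[ 0.48134562 -0.21305781  0.09760033]] boss top [[ 0.60562318 -0.21674651  0.12418007]]
case 0.09701532424412555 0.08850218657558347
case 0.08502698797349571 -0.09399572478110796
```

{"method": "play_rows", "body": {"rows": [[32,36,30,0.146,85],[64,72,30,0.292,70],[96,108,30,0.438,55],[128,144,30,0.584,45],[160,180,30,0.73,34],[192,216,30,0.876,34],[224,252,30,1.022,34],[256,288,30,1.168,34]], "force": 30}}

```text
t: 0.9
tool_pos: [0.4844, -0.2924, 0.2612]
orientation: [-0.0, 0.716, 0.699, -0.0]
contact_force: [0.4, -0.6, 0.6]
grip_width: 0.401
```

{"method": "play_rows", "body": {"rows": [[35,39,0,0,34],[70,78,0,0,34],[70,78,0,0,34],[70,78,0,0,34]]}}

```text
t: 1.3
tool_pos: [0.5543, -0.2141, 0.2607]
orientation: [-0.001, 0.716, 0.698, 0.0]
contact_force: [0.1, 0.1, -0.9]
grip_width: 0.396
```

{"method": "play_rows", "body": {"rows": [[0,-1,-40,0,34],[0,-1,-75,0,34],[0,-1,-100,0,34],[0,-1,-121,0,34],[0,-1,-121,0,34]]}}

```text
t: 1.8
tool_pos: [0.5503, -0.2188, 0.1372]
orientation: [-0.002, 0.719, 0.695, -0.002]
contact_force: [0.2, -0.2, 0.2]
grip_width: 0.4
```

{"method": "play_rows", "body": {"rows": [[0,0,0,0,10],[0,0,0,0,10],[0,0,0,0,10],[0,0,0,0,10]]}}

```text
t: 2.2
tool_pos: [0.5542, -0.2183, 0.1415]
orientation: [0.001, 0.718, 0.696, 0.0]
contact_force: [1.5, -3.5, 0.7]
grip_width: 0.125
```

{"method": "play_rows", "body": {"rows": [[-6,0,-2,0,0],[-12,0,-5,0,0],[-18,1,-7,0,0],[-24,1,-10,0,0],[-30,1,-14,0,0],[-35,1,-17,0,0],[-40,1,-21,0,0],[-45,1,-25,0,0]], "force": 40}}

```text
t: 3.0
tool_pos: [0.5134, -0.2173, 0.1191]
orientation: [0.005, 0.718, 0.696, 0.003]
contact_force: [5.3, -2.7, 12.7]
grip_width: 0.123
```

{"method": "play_rows", "body": {"rows": [[-5,0,-5,0,0],[-10,0,-9,0,0],[-14,0,-14,0,0],[-18,1,-19,0,0],[-22,1,-24,0,0],[-26,1,-30,0,0],[-28,1,-34,0,0],[-28,1,-34,0,0]]}}

```text
t: 3.8
tool_pos: [0.4829, -0.2164, 0.0832]
orientation: [0.003, 0.718, 0.696, 0.001]
contact_force: [2.6, -4.6, 2.5]
grip_width: 0.125
```

```bash
python3 - <<'E'
from h import *
o=[cv2.cvtColor(bot.snapshot(n),cv2.COLOR_RGB2BGR) for n in("side","top")]
for n,i in zip("st",o): cv2.imwrite(f"pics/open_{n}.png",i)
a=cv2.resize(o[0][175:375,260:460],None,fx=2.4,fy=2.4,interpolation=cv2.INTER_CUBIC)
b=cv2.resize(o[1][110:230,310:443],None,fx=2.4,fy=2.4,interpolation=cv2.INTER_CUBIC)
c=np.zeros((480,480+b.shape[1],3),np.uint8);c[:,:480]=a;c[:b.shape[0],480:]=b;cv2.imwrite("pics/open.png",c);print(c.shape)
E
```

```text
(480, 799, 3)
```

View pics/open.png

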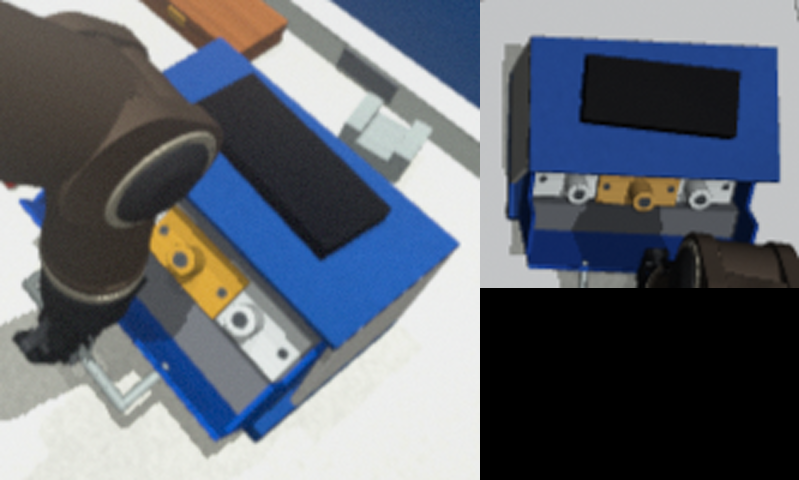

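{"method": "play_rows", "body": {"rows": [[0,0,0,0,34],[0,0,0,0,34],[0,0,0,0,34],[0,0,30,0,34],[0,0,80,0,34],[0,0,130,0,40],[0,0,160,0,55],[0,0,160,0,55]]}}

```text
t: 4.7
tool_pos: [0.4828, -0.2154, 0.2459]
orientation: [0.004, 0.718, 0.696, 0.001]
contact_force: [-0.4, -0.1, 0.2]
grip_width: 0.64
```

```bash
cat > tri.py <<'E'
from h import *
HP=[.5938,-.2164,-.0297]
def tri(qt,qs):
    s=least_squares(lambda P:np.r_[proj("top",P)[0]-qt,proj("side",P)[0]-qs],[.6,-.2,.1]);return s.x,s.fun
def tohinge(P,t):
    c,s=np.cos(HP[2]),np.sin(HP[2]);D=P[:2]-HP[:2];x=1000*(c*D[0]+s*D[1]);y=1000*(-s*D[0]+c*D[1]);z=P[2]*1000-30
    return [x*np.cos(t)+z*np.sin(t),y,-x*np.sin(t)+z*np.cos(t)]
E
python3 - <<'E'
from tri import *
P,r=tri((377.7,194.0),(335.2,282.3));print(P.round(4),r.round(2),np.round(tohinge(P,.71),1))
for t in(.71,):print(w(HP,tilt(t,[71,0,63])),proj("top",w(HP,tilt(t,[71,0,63]))),proj("side",w(HP,tilt(t,[71,0,63]))))
E
```

```text
[ 0.6074 -0.2189  0.126 ] [ 0.21 -0.32 -0.29  0.06] [72.9 -2.1 63.9]
[[ 0.60657253 -0.21677946  0.124057  ]] [[377.02596804 194.04065623]] [[333.82663947 282.27403123]]
```

{"method": "play_rows", "body": {"rows": [[0,0,0,-0.145,55],[20,0,0,-0.29,55],[40,0,0,-0.435,55],[60,-1,0,-0.58,55],[80,-1,0,-0.725,55],[100,-2,0,-0.87,55],[120,-3,0,-1.015,55],[127,-3,0,-1.16,55]]}}

```text
t: 5.5
tool_pos: [0.6086, -0.2172, 0.2394]
orientation: [-0.001, 0.982, 0.187, -0.001]
contact_force: [-0.0, 0.1, -0.5]
grip_width: 0.641
```

{"method": "play_rows", "body": {"rows": [[0,0,0,-0.14,55],[0,0,0,-0.28,55],[0,0,0,-0.41,55],[0,0,0,-0.41,55],[0,0,0,-0.41,55]]}}

```text
t: 6.0
tool_pos: [0.6073, -0.2177, 0.2404]
orientation: [-0.0, 1.0, -0.013, -0.001]
contact_force: [-0.5, 0.1, -0.2]
grip_width: 0.641
```

```bash
python3 - <<'E'
from tri import *
for i in range(3):
    if i: bot.snapshot("top")
    s=bot.state();print(s["tool_pos"].round(4),s["orientation"].round(4),s["grip_width"],s["contact_force"].round(1))
print(s["qpos"].round(2))
E
```

```text
[ 0.6073 -0.2177  0.2404] [-1.000e-04  9.999e-01 -1.250e-02 -7.000e-04] 0.6409395743926958 [-0.5  0.1 -0.2]
[ 0.6074 -0.2178  0.2406] [-2.000e-04  9.999e-01 -1.270e-02 -5.000e-04] 0.6429517909001522 [ 0.2  0.4 -0.4]
[ 0.6074 -0.2179  0.2408] [-1.000e-04  9.999e-01 -1.310e-02 -4.000e-04] 0.6458717638008474 [-0.9  0.4 -0.3]
[ 0.36  0.44 -0.13  1.52  0.06  1.18 -1.38]
```

{"method": "play_rows", "body": {"rows": [[4,-1,-40,0,55],[4,-1,-75,0,55],[4,-1,-100,0,55],[4,-1,-118,0,55],[4,-1,-124,0,55],[4,-1,-130,0,55],[4,-1,-130,0,55],[4,-1,-130,0,55]]}}

```text
t: 6.9
tool_pos: [0.6122, -0.2193, 0.1123]
orientation: [0.0, 1.0, -0.014, 0.001]
contact_force: [-0.3, -0.3, -0.2]
grip_width: 0.647
```

```bash
python3 - <<'E'
from h import *
o=[cv2.cvtColor(bot.snapshot(n),cv2.COLOR_RGB2BGR) for n in("side","top")]
a=cv2.resize(o[0][175:375,260:460],None,fx=2.4,fy=2.4,interpolation=cv2.INTER_CUBIC)
b=cv2.resize(o[1][110:230,310:443],None,fx=2.4,fy=2.4,interpolation=cv2.INTER_CUBIC)
c=np.zeros((480,480+b.shape[1],3),np.uint8);c[:,:480]=a;c[:b.shape[0],480:]=b;cv2.imwrite("pics/pre.png",c)
s=bot.state();print(s["tool_pos"].round(4),s["contact_force"].round(1))
E
```

```text
[ 0.6122 -0.2193  0.1124] [-0.2  0.4  0. ]
```

View pics/pre.png

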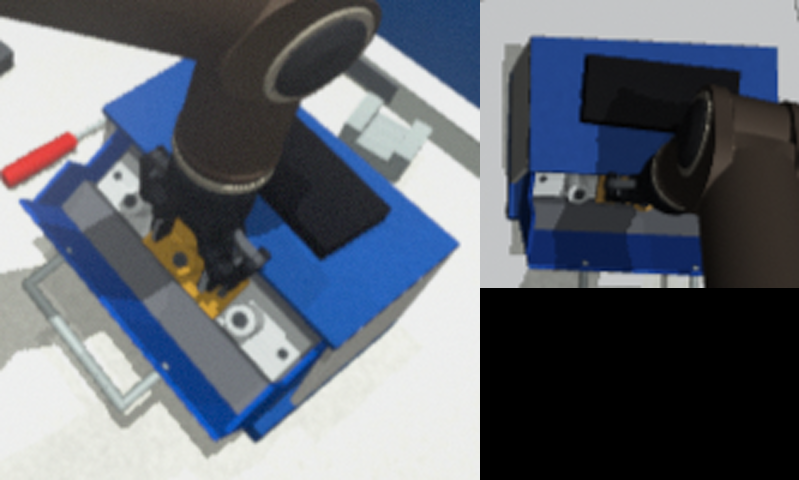

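{"method": "play_rows", "body": {"rows": [[0,0,-3,0,55],[0,0,-3,0,55],[0,0,-3,0,40],[0,0,-3,0,10],[0,0,-3,0,10],[0,0,-3,0,10],[0,0,-3,0,10],[0,0,-3,0,10]], "force": 60}}

```text
t: 7.8
tool_pos: [0.6118, -0.2191, 0.1087]
orientation: [0.0, 1.0, -0.015, 0.0]
contact_force: [-2.0, 0.5, 5.1]
grip_width: 0.301
```

{"method": "play_rows", "body": {"rows": [[-2,0,2,0,10],[-4,0,5,0,10],[-7,0,8,0,10],[-10,0,11,0,10],[-13,0,15,0,10],[-17,0,20,0,10],[-21,0,25,0,10],[-26,1,30,0,10]]}}

```text
t: 8.6
tool_pos: [0.5846, -0.2183, 0.1385]
orientation: [0.0, 1.0, -0.015, -0.001]
contact_force: [0.1, -0.4, -1.9]
grip_width: 0.301
```

{"method": "play_rows", "body": {"rows": [[-6,0,7,0,10],[-12,0,14,0,10],[-18,0,22,0,10],[-24,0,29,0,10],[-30,0,37,0,10],[-36,0,44,0,10],[-40,0,50,0,10],[-40,0,50,0,10]]}}

```text
t: 9.4
tool_pos: [0.5455, -0.2184, 0.1894]
orientation: [0.0, 1.0, -0.015, 0.001]
contact_force: [0.6, -0.3, -2.2]
grip_width: 0.296
```

```bash
python3 - <<'E'
from h import *
o=[cv2.cvtColor(bot.snapshot(n),cv2.COLOR_RGB2BGR) for n in("side","top")]
a=cv2.resize(o[0][145:345,250:450],None,fx=2.4,fy=2.4,interpolation=cv2.INTER_CUBIC)
b=cv2.resize(o[1][110:230,310:443],None,fx=2.4,fy=2.4,interpolation=cv2.INTER_CUBIC)
c=np.zeros((480,480+b.shape[1],3),np.uint8);c[:,:480]=a;c[:b.shape[0],480:]=b;cv2.imwrite("pics/lift.png",c)
s=bot.state();print(s["tool_pos"].round(4),s["contact_force"].round(1))
E
```

```text
[ 0.5457 -0.2181  0.1884] [-0.1 -0.1 -1.2]
```

View pics/lift.png

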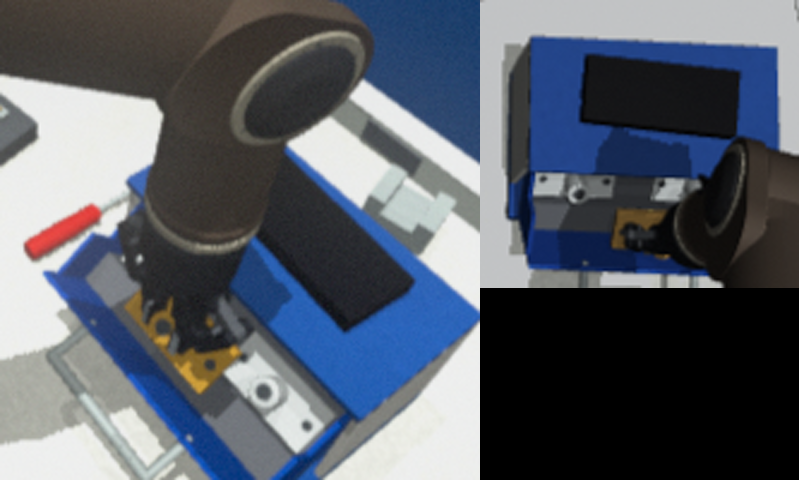

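{"method": "play_rows", "body": {"rows": [[-5,5,20,0,10],[-5,20,40,0,10],[-5,50,50,0.03,10],[-5,85,50,0.06,10],[0,120,50,0.09,10],[5,155,50,0.12,10],[10,190,50,0.154,10],[15,225,50,0.154,10]]}}

```text
t: 10.3
tool_pos: [0.5607, 0.0085, 0.2378]
orientation: [-0.0, 0.998, 0.063, -0.0]
contact_force: [0.9, -0.2, -2.2]
grip_width: 0.302
```

{"method": "play_rows", "body": {"rows": [[5,35,0,0,10],[10,70,0,0,10],[15,105,0,0,10],[18,140,-10,0,10],[20,165,-30,0,10],[20,182,-60,0,10],[20,191,-90,0,10],[20,191,-100,0,10]]}}

```text
t: 11.1
tool_pos: [0.5783, 0.1993, 0.1345]
orientation: [0.0, 0.998, 0.064, -0.003]
contact_force: [-0.8, -0.5, -2.4]
grip_width: 0.303
```

```bash
python3 - <<'E'
from h import *
o=[cv2.cvtColor(bot.snapshot(n),cv2.COLOR_RGB2BGR) for n in("side","top")]
a=cv2.resize(o[0][110:260,160:310],None,fx=3.2,fy=3.2,interpolation=cv2.INTER_CUBIC)
b=cv2.resize(o[1][150:240,180:280],None,fx=3.2,fy=3.2,interpolation=cv2.INTER_CUBIC)
c=np.zeros((480,480+b.shape[1],3),np.uint8);c[:,:480]=a;c[:b.shape[0],480:]=b;cv2.imwrite("pics/over.png",c)
s=bot.state();print(s["tool_pos"].round(4),s["orientation"].round(3),s["contact_force"].round(1),s["grip_width"])
E
```

```text
[0.5796 0.1972 0.1364] [ 0.001  0.998  0.062 -0.002] [ 0.2 -0.3 -0.9] 0.3021048183921923
```

View pics/over.png

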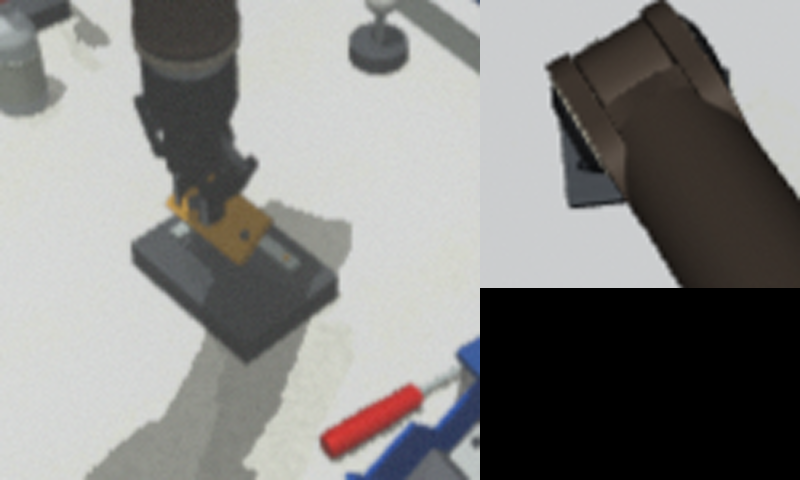

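```bash
python3 - <<'E'
from h import *
for t in (0,.35,.71,.9):
    L=[]
    for x,y in((25,-50),(-25,-50),(-25,50)):
        a,b=x,12-39; L.append([a*np.cos(t)-b*np.sin(t)-1,y,a*np.sin(t)+b*np.cos(t)+136.4+9.5])
    print(t,proj("side",w([.5796,.1972,.124],L)).round(1).tolist())
E
```

```text
0 [[241.0, 185.3], [227.5, 194.5], [204.7, 175.2]]
0.35 [[243.0, 181.4], [230.6, 194.2], [207.9, 175.1]]
0.71 [[244.0, 177.7], [234.1, 192.4], [211.4, 173.6]]
0.9 [[244.0, 175.9], [236.0, 191.1], [213.2, 172.3]]
```

{"method": "play_rows", "body": {"rows": [[1,0,-20,0,10],[1,0,-40,0,10],[1,0,-52,0,10],[1,0,-58,0,10],[1,0,-62,0,10],[1,0,-64,0,10],[1,0,-66,0,10],[1,0,-66,0,10]]}}

```text
t: 12.0
tool_pos: [0.5818, 0.198, 0.0726]
orientation: [-0.0, 0.998, 0.062, 0.0]
contact_force: [-0.3, -0.7, -2.5]
grip_width: 0.301
```

{"method": "play_rows", "body": {"rows": [[0,0,-1,0,10],[0,0,-2,0,10],[0,0,-3,0,10],[0,0,-3,0,10]]}}

```text
t: 12.4
tool_pos: [0.5825, 0.1982, 0.0713]
orientation: [-0.0, 0.998, 0.062, 0.001]
contact_force: [-4.0, -2.2, 11.3]
grip_width: 0.301
```

{"method": "play_rows", "body": {"rows": [[0,0,0,0,10],[3,0,0,0,10],[6,1,0,0,10],[9,1,0,0,10],[12,1,0,0,10],[15,2,-1,0,10],[18,2,-1,0,10]], "force": 25}}

```text
t: 13.1
tool_pos: [0.5995, 0.2007, 0.0702]
orientation: [-0.0, 0.998, 0.063, 0.0]
contact_force: [-7.1, 0.3, 9.5]
grip_width: 0.297
```

```bash
cat > see.py <<'E'
from h import *
import sys
o=[cv2.cvtColor(bot.snapshot(n),cv2.COLOR_RGB2BGR) for n in("side","top")]
a=cv2.resize(o[0][130:250,170:290],None,fx=4,fy=4,interpolation=cv2.INTER_CUBIC)
b=cv2.resize(o[1][155:235,190:270],None,fx=4,fy=4,interpolation=cv2.INTER_CUBIC)
c=np.zeros((480,800,3),np.uint8);c[:,:480]=a;c[:320,480:]=b;cv2.imwrite(sys.argv[1],c)
s=bot.state();print(s["tool_pos"].round(4),s["contact_force"].round(1),s["grip_width"])
E
python3 see.py pics/drag.png
```

```text
[0.6002 0.2008 0.0701] [-3.9 -1.1 10.4] 0.300654645259742
```

View pics/drag.png

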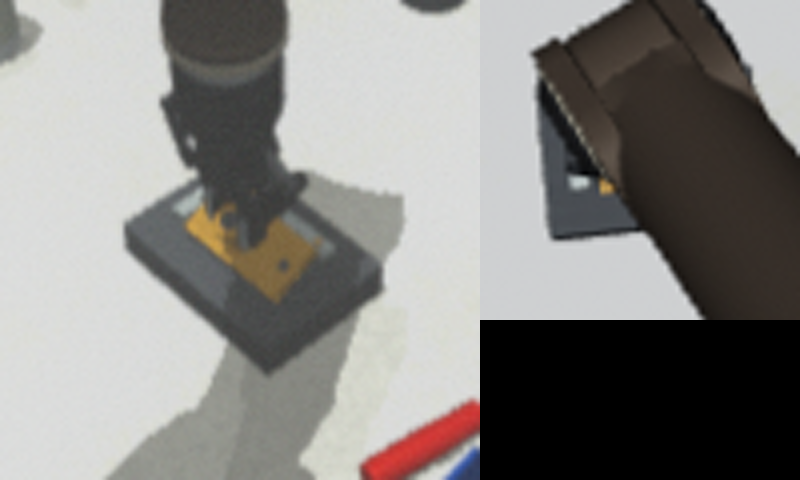

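{"method": "play_rows", "body": {"rows": [[3,0,-1,0,10],[6,1,-2,0,10],[9,1,-4,0,10],[11,1,-6,0,10],[13,2,-7,0,10],[13,2,-8,0,10],[13,2,-8,0,10]]}}

```text
t: 13.9
tool_pos: [0.6162, 0.2027, 0.0647]
orientation: [-0.001, 0.998, 0.062, 0.004]
contact_force: [0.1, -1.8, 20.0]
grip_width: 0.3
```

```bash
cat > meas.py <<'E'
# fit brass pose from the side view by overlaying the brass mask with the plate's silhouette
from h import *
import sys
o=bot.snapshot("side");hsv=cv2.cvtColor(o,cv2.COLOR_RGB2HSV)
m=cv2.inRange(hsv,(10,110,60),(32,255,255));m[:120]=0;m[260:]=0;m[:,:160]=0;m[:,300:]=0
m=cv2.morphologyEx(m,cv2.MORPH_OPEN,np.ones((2,2)))
ys,xs=np.nonzero(m);print("brass px",len(xs),xs.min(),xs.max(),ys.min(),ys.max())
cnt=max(cv2.findContours(m,cv2.RETR_EXTERNAL,cv2.CHAIN_APPROX_SIMPLE)[0],key=cv2.contourArea)
print(cv2.approxPolyDP(cv2.convexHull(cnt),2,True)[:,0].tolist())
F=[.6182,.2106,.1237]
for t in(0,.15,.3):
    s=bot.state()["tool_pos"]; c,ss=np.cos(F[2]),np.sin(F[2]);X=1000*(c*(s[0]-F[0])+ss*(s[1]-F[1]));Y=1000*(-ss*(s[0]-F[0])+c*(s[1]-F[1]))
    L=[]
    for x,y,z in((25,50,12),(25,-50,12),(-25,-50,12),(-25,50,12),(-25,-50,0),(-25,50,0)):
        a,b=x,z-39;L.append([X+a*np.cos(t)-b*np.sin(t),Y+y,35+39*np.cos(t)+25*np.sin(t)+a*np.sin(t)+b*np.cos(t)])
    print(t,(round(X,1),round(Y,1)),proj("side",w(F,L)).round(1).tolist())
E
python3 meas.py; python3 see.py pics/flat.png
```

```text
brass px 273 219 250 183 203
[[219, 185], [228, 183], [243, 188], [250, 195], [238, 203]]
0 (np.float64(-3.0), np.float64(-7.5)) [[228.7, 177.1], [250.6, 194.8], [238.2, 203.7], [216.4, 185.2], [238.3, 206.3], [216.6, 187.8]]
0.15 (np.float64(-3.0), np.float64(-7.5)) [[229.5, 174.9], [251.5, 192.6], [239.3, 202.9], [217.4, 184.5], [239.8, 205.2], [218.1, 186.8]]
0.3 (np.float64(-3.0), np.float64(-7.5)) [[230.2, 172.9], [252.3, 190.5], [240.5, 202.2], [218.7, 183.8], [241.4, 204.0], [219.8, 185.8]]
[0.6162 0.2027 0.0647] [ 0.6 -1.8 20.2] 0.3018680143934577
```

{"method": "play_rows", "body": {"rows": [[0,0,1,0,10],[2,0,1,0,10],[3,0,1,0,10],[4,1,1,0,10],[5,1,1,0,10],[5,1,1,0,10]]}}

```text
t: 14.65
tool_pos: [0.6187, 0.2033, 0.0636]
orientation: [-0.0, 0.998, 0.062, 0.001]
contact_force: [-2.6, -0.8, 12.5]
grip_width: 0.303
```

{"method": "play_rows", "body": {"rows": [[1,0,1,0,10],[2,0,1,0,10],[3,0,1,0,10],[3,0,1,0,10]]}}

```text
t: 15.05
tool_pos: [0.6201, 0.2034, 0.0635]
orientation: [-0.0, 0.998, 0.062, -0.0]
contact_force: [-4.3, -1.5, 8.4]
grip_width: 0.301
```

{"method": "play_rows", "body": {"rows": [[0,2,0,0,10],[0,4,0,0,10],[-1,6,0,0,10],[-1,7,0,0,10],[-1,8,0,0,10],[-1,9,0,0,10],[-1,9,0,0,10]]}}

```text
t: 15.75
tool_pos: [0.621, 0.2104, 0.0639]
orientation: [0.001, 0.998, 0.062, 0.001]
contact_force: [-0.1, -4.9, 8.0]
grip_width: 0.299
```

{"method": "play_rows", "body": {"rows": [[1,2,0,0,10],[2,4,0,0,10],[3,5,0,0,10],[3,5,0,0,10]]}}

```text
t: 16.15
tool_pos: [0.6227, 0.2123, 0.0634]
orientation: [0.003, 0.998, 0.061, -0.001]
contact_force: [-4.2, -12.0, 12.3]
grip_width: 0.302
```

```bash
python3 meas.py; python3 see.py pics/push.png
```

```text
brass px 271 219 249 180 201
[[219, 183], [228, 180], [244, 187], [249, 193], [238, 201]]
0 (np.float64(4.7), np.float64(1.0)) [[228.8, 174.5], [250.5, 192.0], [238.2, 200.7], [216.5, 182.4], [238.2, 203.2], [216.8, 185.1]]
0.15 (np.float64(4.7), np.float64(1.0)) [[229.6, 172.3], [251.4, 189.7], [239.2, 199.9], [217.6, 181.8], [239.8, 202.2], [218.3, 184.1]]
0.3 (np.float64(4.7), np.float64(1.0)) [[230.2, 170.2], [252.2, 187.6], [240.4, 199.2], [218.8, 181.1], [241.4, 201.0], [219.9, 183.0]]
[0.6227 0.2122 0.0634] [ -4.8 -11.1  10.9] 0.30412742930605724
```

{"method": "play_rows", "body": {"rows": [[-1,-1,0,0,10],[-2,-2,1,0,10],[-2,-2,1,0,45],[-2,-2,1,0,45],[-2,-2,1,0,45],[-2,-2,1,0,55],[-2,-2,10,0,55],[-2,-2,40,0,55]]}}

```text
t: 17.1
tool_pos: [0.6187, 0.2143, 0.1001]
orientation: [0.001, 0.998, 0.063, -0.003]
contact_force: [0.6, -0.4, 0.8]
grip_width: 0.645
```

{"method": "play_rows", "body": {"rows": [[0,0,30,0,40],[-30,-10,50,0,20],[-80,-30,50,0,0],[-130,-50,50,0,0],[-170,-60,50,0,0],[-170,-60,50,0,0]]}}

```text
t: 17.7
tool_pos: [0.4438, 0.1523, 0.1519]
orientation: [0.002, 0.998, 0.063, -0.003]
contact_force: [1.4, 0.5, -0.5]
grip_width: 0.002
```

```bash
python3 see.py pics/rel.png; python3 meas.py
```

```text
[0.4506 0.1549 0.1534] [ 0.   0.6 -0.1] -0.003758956462881524
brass px 370 219 250 175 201
[[228, 175], [250, 191], [240, 201], [219, 185]]
0 (np.float64(-171.9), np.float64(-34.2)) [[190.4, 211.1], [212.4, 232.1], [197.9, 242.6], [176.0, 220.7], [198.3, 245.1], [176.7, 223.2]]
0.15 (np.float64(-171.9), np.float64(-34.2)) [[191.1, 208.8], [213.3, 229.8], [199.2, 241.7], [177.3, 219.9], [200.1, 243.8], [178.4, 222.0]]
0.3 (np.float64(-171.9), np.float64(-34.2)) [[191.7, 206.7], [214.0, 227.6], [200.6, 240.8], [178.7, 219.0], [202.0, 242.4], [180.3, 220.8]]
```

View pics/rel.png

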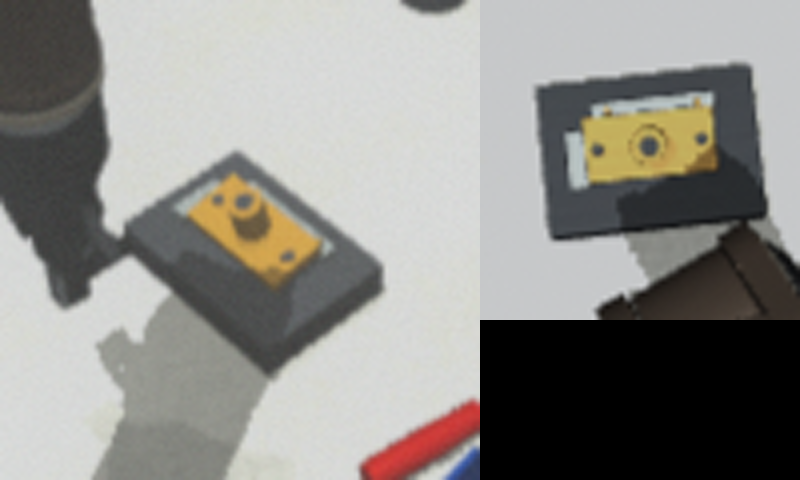

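{"method": "play_rows", "body": {"rows": [[35,16,-10,0,0],[75,34,-30,0,0],[108,48,-60,0,0],[108,48,-90,0,0],[108,48,-111,0,0],[108,48,-111,0,0],[108,48,-111,0,0]]}}

```text
t: 18.55
tool_pos: [0.5595, 0.2035, 0.0413]
orientation: [-0.0, 0.998, 0.062, -0.0]
contact_force: [-0.5, 0.8, 0.7]
grip_width: 0.002
```

{"method": "play_rows", "body": {"rows": [[6,1,0,0,0],[12,2,0,0,0],[17,2,0,0,0],[20,3,0,0,0],[22,3,0,0,0],[24,3,0,0,0],[24,3,0,0,0]]}}

```text
t: 19.25
tool_pos: [0.5828, 0.2058, 0.0413]
orientation: [0.0, 0.998, 0.062, 0.0]
contact_force: [-0.7, 0.7, -0.8]
grip_width: -0.003
```

{"method": "play_rows", "body": {"rows": [[1,0,0,0,0],[2,0,0,0,0],[3,0,0,0,0],[4,0,0,0,0],[4,0,0,0,0]]}}

```text
t: 19.75
tool_pos: [0.5864, 0.2059, 0.0412]
orientation: [0.0, 0.998, 0.062, -0.0]
contact_force: [-2.3, 0.3, 1.1]
grip_width: 0.002
```

{"method": "play_rows", "body": {"rows": [[1,0,0,0,0],[2,0,0,0,0],[2,0,0,0,0]]}}

```text
t: 20.05
tool_pos: [0.5888, 0.2059, 0.0413]
orientation: [0.0, 0.998, 0.062, 0.0]
contact_force: [-2.0, 1.1, -0.5]
grip_width: -0.002
```

{"method": "play_rows", "body": {"rows": [[1,0,0,0,0],[2,0,0,0,0],[2,0,0,0,0]]}}

```text
t: 20.35
tool_pos: [0.5909, 0.2059, 0.0412]
orientation: [0.0, 0.998, 0.062, 0.0]
contact_force: [-0.5, 0.4, -0.2]
grip_width: 0.005
```

{"method": "play_rows", "body": {"rows": [[1,0,0,0,0],[2,0,0,0,0],[2,0,0,0,0]]}}

```text
t: 20.65
tool_pos: [0.5928, 0.2059, 0.0413]
orientation: [0.0, 0.998, 0.062, 0.0]
contact_force: [-0.8, -0.9, -1.2]
grip_width: 0.001
```

```bash
python3 meas.py|head -2; python3 - <<'E'
from h import *
F=[.6182,.2106,.1237]
print(proj("side",w(F,[[25,50,47],[25,-50,47],[-25,-50,47],[-25,50,47]])).round(1).tolist(), bot.state()["contact_force"].round(1),bot.state()["tool_pos"])
cv2.imwrite("pics/pushx_top.png",cv2.cvtColor(bot.snapshot("top"),cv2.COLOR_RGB2BGR))
E
```

```text
brass px 142 233 251 185 199
[[251, 189], [243, 199], [233, 193], [244, 185]]
[[227.9, 175.4], [249.6, 192.9], [237.2, 201.7], [215.5, 183.4]] [-0.8 -0.6 -1.2] [0.59280463 0.20588756 0.04127517]
```

```bash
cat > mt.py <<'E'
from h import *
F=[.6182,.2106,.1237]
def hull(im,rng):
    m=cv2.inRange(cv2.cvtColor(im,cv2.COLOR_BGR2HSV),(10,100,60),(32,255,255))
    k=np.zeros_like(m);k[rng]=m[rng];m=k
    cs=cv2.findContours(m,cv2.RETR_EXTERNAL,cv2.CHAIN_APPROX_SIMPLE)[0];c=max(cs,key=cv2.contourArea)
    return m.sum()//255,cv2.approxPolyDP(cv2.convexHull(c),1.5,True)[:,0].tolist(),np.round(cv2.minAreaRect(c)[0],1),np.round(cv2.minAreaRect(c)[1],1),cv2.minAreaRect(c)[2]
R=(slice(150,240),slice(185,275))
if __name__=="__main__":
    print("seat pred top",proj("top",w(F,[[25,50,47],[25,-50,47],[-25,-50,47],[-25,50,47],[0,0,81]])).round(1).tolist())
    r=cv2.resize(cv2.imread("pics/rel.png")[:320,480:],None,fx=.25,fy=.25,interpolation=cv2.INTER_AREA)
    full=np.zeros((384,512,3),np.uint8);full[155:235,190:270]=r
    print("rel",hull(full,R)); print("now",hull(cv2.imread("pics/pushx_top.png"),R))
E
python3 mt.py
```

```text
seat pred top [[215.3, 185.2], [247.4, 181.8], [249.1, 197.7], [216.8, 201.2], [231.7, 189.8]]
rel (np.uint64(485), [[247, 182], [248, 197], [218, 200], [217, 184], [244, 180]], array([232.2, 190.4]), array([17.4, 32.1]), 82.23483276367188)Traceback (most recent call last):
  File "mt.py", line 13, in <module>
    print("rel",hull(full,R)); print("now",hull(cv2.imread("pics/pushx_top.png"),R))
                                           ~~~~^^^^^^^^^^^^^^^^^^^^^^^^^^^^^^^^^^^^
  File "mt.py", line 6, in hull
    cs=cv2.findContours(m,cv2.RETR_EXTERNAL,cv2.CHAIN_APPROX_SIMPLE)[0];c=max(cs,key=cv2.contourArea)
                                                                          ~~~^^^^^^^^^^^^^^^^^^^^^^^^
ValueError: max() iterable argument is empty
```

{"method": "play_rows", "body": {"rows": [[-10,-1,0,0,0],[-25,-3,0,0,0],[-30,-4,30,0,0],[-70,-20,80,0,0],[-115,-45,110,0,0],[-140,-50,110,0,0],[-140,-50,110,0,0]]}}

```text
t: 21.45
tool_pos: [0.4483, 0.154, 0.153]
orientation: [0.001, 0.998, 0.062, 0.0]
contact_force: [1.1, 0.3, 0.1]
grip_width: 0.001
```

```bash
python3 meas.py|head -2; python3 see.py pics/px.png;  python3 - <<'E'
from mt import *
im=cv2.cvtColor(bot.snapshot("top"),cv2.COLOR_RGB2BGR);cv2.imwrite("pics/px_top.png",im);print(hull(im,R))
E
```

```text
brass px 387 221 252 174 200
[[228, 175], [232, 174], [252, 191], [241, 200], [221, 184]]
[0.4532 0.1561 0.1519] [ 0.3  0.2 -0.1] -0.007278716250083671
(np.uint64(495), [[247, 180], [248, 194], [217, 196], [216, 182], [238, 179]], array([232.1, 188.1]), array([16.6, 32.6]), 82.87498474121094)
```

```bash
cat > sil.py <<'E'
from h import *
from scipy.optimize import minimize
import sys
F=[.6182,.2106,.1237]
def mask(im):
    im=cv2.resize(im,None,fx=4,fy=4,interpolation=cv2.INTER_CUBIC)
    m=cv2.inRange(cv2.cvtColor(im,cv2.COLOR_BGR2HSV),(8,80,40),(34,255,255));k=np.zeros_like(m);k[4*130:4*250,4*180:4*280]=m[4*130:4*250,4*180:4*280]
    return cv2.morphologyEx(k,cv2.MORPH_CLOSE,np.ones((25,25)))
a=np.linspace(0,2*np.pi,24)
PL=[[x,y,z] for x in(-25,25) for y in(-50,50) for z in(0,12)]
BO=[[14*np.cos(t),14*np.sin(t),z] for t in a for z in(12,46)]
def render(n,p):
    R=cv2.Rodrigues(np.array([0,-p[4],0.]))[0]@cv2.Rodrigues(np.array([p[3],0,0.]))[0] if False else cv2.Rodrigues(np.array([0,-p[3],0.]))[0]
    Rz=cv2.Rodrigues(np.array([0,0,p[2]]))[0]
    m=np.zeros((384*4,512*4),np.uint8)
    for L in(PL,BO):
        Q=np.array(L)@(Rz@R).T+[p[0],p[1],35+p[4]]
        q=(proj(n,w(F,Q))+.5)*4-.5
        cv2.fillConvexPoly(m,cv2.convexHull(np.round(q*16).astype(np.int32)),255,shift=4)
    return m
def fit(ims,fix=None):
    M={n:mask(i) for n,i in ims.items()}
    def cost(v):
        p=[v[0]*5,v[1]*5,v[2]*.05,v[3]*.1,v[4]*5] if fix is None else [v[0]*5,v[1]*5,v[2]*.05,0,0]
        return sum(np.count_nonzero(M[n]^render(n,p)) for n in M)/16.
    b=min((minimize(cost,[x0]+[0]*(4 if fix is None else 2),method="Nelder-Mead",options=dict(initial_simplex=None,xatol=.01,fatol=.5,maxiter=500)) for x0 in(.3,1.)),key=lambda r:r.fun)
    v=b.x;return (np.r_[v[:2]*5,v[2]*.05] if fix else np.r_[v[:2]*5,v[2]*.05,v[3]*.1,v[4]*5]).round(3),round(b.fun,1),[np.count_nonzero(M[n])//16 for n in M]
if __name__=="__main__":
    ims={n:cv2.cvtColor(bot.snapshot(n),cv2.COLOR_RGB2BGR) for n in("side","top")}
    for n in ims: cv2.imwrite(f"pics/sil_{n}.png",ims[n])
    print("x,y,yaw,tilt,z:",fit(ims)); print("flat x,y,yaw:",fit(ims,1))
    for n in ims: print(n,fit({n:ims[n]},1))
E
python3 sil.py
```

```text
x,y,yaw,tilt,z: (array([ 1.2002e+01,  5.0000e-03, -0.0000e+00, -0.0000e+00, -2.4000e-02]), np.float64(134.3), [np.int64(482), np.int64(545)])
flat x,y,yaw: (array([12.12 , -0.017, -0.   ]), np.float64(134.1), [np.int64(482), np.int64(545)])
side (array([15.629, -0.029, -0.   ]), np.float64(79.9), [np.int64(482)])
top (array([ 1.1647e+01, -8.1000e-02, -1.0000e-03]), np.float64(18.1), [np.int64(545)])
```

```bash
python3 - <<'E'
s=open("sil.py").read()
s=s.replace("[x0]+[0]*(4 if fix is None else 2)","[x0]+[.3]*(4 if fix is None else 2)").replace("dict(initial_simplex=None,","dict(initial_simplex=np.vstack([np.full((1,5 if fix is None else 3),.2),np.eye(5 if fix is None else 3)*x0*2-.2]),")
open("sil.py","w").write(s)
E
python3 sil.py; python3 see.py pics/now.png
```

```text
x,y,yaw,tilt,z: (array([ 1.0688e+01, -1.4100e+00,  7.0000e-03,  1.4000e-01,  1.1197e+01]), np.float64(46.2), [np.int64(482), np.int64(545)])
flat x,y,yaw: (array([ 1.2006e+01, -1.3900e-01,  7.0000e-03]), np.float64(133.6), [np.int64(482), np.int64(545)])
side (array([15.85 ,  7.104,  0.024]), np.float64(43.0), [np.int64(482)])
top (array([ 1.180e+01, -1.253e+00,  6.000e-03]), np.float64(10.7), [np.int64(545)])
[0.4528 0.1561 0.1507] [-0.3  0.1 -0.3] -0.001656689497008839
```

View pics/now.png

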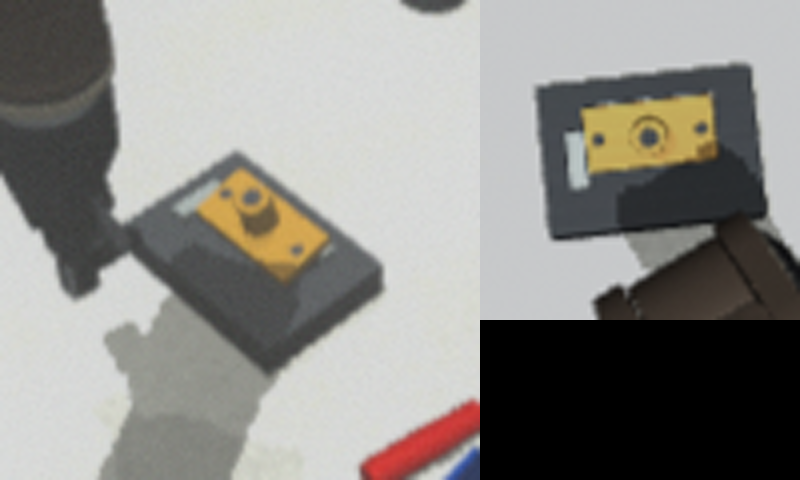

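{"method": "play_rows", "body": {"rows": [[40,13,0,0,30],[80,26,0,0,45],[120,38,0,0,55],[155,50,0,0,55],[170,54,0,0,55],[170,54,-30,0,55],[170,54,-30,0,55]]}}

```text
t: 22.65
tool_pos: [0.6206, 0.2091, 0.1168]
orientation: [0.001, 0.998, 0.062, -0.003]
contact_force: [-1.3, -0.1, -0.1]
grip_width: 0.643
```

{"method": "play_rows", "body": {"rows": [[0,0,-20,0,55],[0,0,-40,0,55],[0,0,-52,0,55],[0,0,-58,0,55],[0,0,-58,0,55],[0,0,-58,0,55]]}}

```text
t: 23.25
tool_pos: [0.6231, 0.2101, 0.0642]
orientation: [-0.0, 0.998, 0.062, 0.0]
contact_force: [-0.1, -0.0, 0.4]
grip_width: 0.643
```

{"method": "play_rows", "body": {"rows": [[0,0,0,0,35],[0,0,0,0,10],[0,0,0,0,10],[0,0,0,0,10],[0,0,0,0,10],[0,0,5,0,10],[0,0,10,0,10],[0,0,15,0,10]], "force": 35}}

```text
t: 24.05
tool_pos: [0.6224, 0.2099, 0.0784]
orientation: [0.0, 0.998, 0.062, -0.0]
contact_force: [-0.1, 0.1, -2.3]
grip_width: 0.316
```

{"method": "play_rows", "body": {"rows": [[-5,-2,0,0,10],[-11,-4,0,0,10],[-17,-6,0,0,10],[-22,-7,0,0,10],[-22,-7,0,0,10],[-22,-7,-4,0,10],[-22,-7,-8,0,10],[-22,-7,-8,0,10]]}}

```text
t: 24.85
tool_pos: [0.6003, 0.2027, 0.0693]
orientation: [0.0, 0.998, 0.062, -0.001]
contact_force: [-0.0, -0.0, -2.1]
grip_width: 0.314
```

{"method": "play_rows", "body": {"rows": [[0,0,-2,0,10],[0,0,-4,0,10],[0,0,-6,0,10],[0,0,-8,0,10],[0,0,-9,0,10],[0,0,-9,0,10]], "force": 25}}

```text
t: 25.45
tool_pos: [0.6025, 0.2032, 0.0633]
orientation: [-0.0, 0.998, 0.062, 0.002]
contact_force: [0.3, -2.0, 10.1]
grip_width: 0.312
```

{"method": "play_rows", "body": {"rows": [[0,0,-1,0,10],[0,0,-2,0,10],[0,0,-3,0,10],[0,0,-4,0,10],[0,0,-4,0,10]], "force": 20}}

```text
t: 25.95
tool_pos: [0.6053, 0.2036, 0.0613]
orientation: [-0.001, 0.998, 0.062, 0.005]
contact_force: [3.7, -1.4, 16.5]
grip_width: 0.31
```

{"method": "play_rows", "body": {"rows": [[2,0,2,0,10],[3,0,3,0,10],[3,0,3,0,50],[3,0,3,0,55],[3,0,3,0,55],[3,0,15,0,55],[3,0,50,0,55]]}}

```text
t: 26.65
tool_pos: [0.6013, 0.202, 0.1049]
orientation: [0.001, 0.998, 0.063, -0.003]
contact_force: [0.1, -0.3, -0.0]
grip_width: 0.65
```

{"method": "play_rows", "body": {"rows": [[0,0,40,0,40],[-30,-10,50,0,20],[-75,-25,50,0,0],[-120,-40,50,0,0],[-155,-50,50,0,0],[-155,-50,50,0,0]]}}

```text
t: 27.25
tool_pos: [0.4443, 0.1512, 0.1578]
orientation: [0.001, 0.998, 0.063, -0.001]
contact_force: [0.5, 1.1, 1.0]
grip_width: -0.001
```

```bash
python3 sil.py; python3 -c "
from h import *
s=bot.state();print(s['tool_pos'],s['t'])"
```

```text
x,y,yaw,tilt,z: (array([-11.251,  -6.407,   0.013,  -0.019,   6.834]), np.float64(65.9), [np.int64(504), np.int64(567)])
flat x,y,yaw: (array([-1.0072e+01, -5.7930e+00,  9.0000e-03]), np.float64(100.8), [np.int64(504), np.int64(567)])
side (array([-7.687, -1.832,  0.029]), np.float64(40.4), [np.int64(504)])
top (array([-1.0252e+01, -6.4440e+00,  8.0000e-03]), np.float64(21.9), [np.int64(567)])
[0.4490175  0.15295449 0.1584763 ] 27.35
```

{"method": "play_rows", "body": {"rows": [[35,14,-10,0,0],[75,30,-30,0,0],[108,44,-65,0,0],[108,44,-95,0,0],[108,44,-117,0,0],[108,44,-117,0,0],[108,44,-117,0,0]], "force": 40}}

```text
t: 28.05
tool_pos: [0.5573, 0.1974, 0.0403]
orientation: [-0.0, 0.998, 0.062, -0.0]
contact_force: [1.0, -0.3, -0.7]
grip_width: 0.002
```

{"method": "play_rows", "body": {"rows": [[6,1,0,0,0],[12,1,0,0,0],[16,2,0,0,0],[19,2,0,0,0],[22,3,0,0,0],[24,3,0,0,0],[24,3,0,0,0]]}}

```text
t: 28.75
tool_pos: [0.581, 0.2, 0.0403]
orientation: [-0.0, 0.998, 0.062, 0.0]
contact_force: [-0.0, 0.2, 0.3]
grip_width: -0.001
```

{"method": "play_rows", "body": {"rows": [[1,0,0,0,0],[2,0,0,0,0],[3,0,0,0,0],[3,0,0,0,0]]}}

```text
t: 29.15
tool_pos: [0.5831, 0.2, 0.0402]
orientation: [0.0, 0.998, 0.062, -0.0]
contact_force: [-3.5, 0.3, 2.3]
grip_width: -0.002
```

{"method": "play_rows", "body": {"rows": [[1,0,0,0,0],[2,0,0,0,0],[2,0,0,0,0]]}}

```text
t: 29.45
tool_pos: [0.5833, 0.2, 0.0401]
orientation: [0.0, 0.998, 0.063, -0.002]
contact_force: [-9.8, -1.6, 7.2]
grip_width: -0.005
```

{"method": "play_rows", "body": {"rows": [[-10,-1,0,0,0],[-15,-2,20,0,0],[-10,-25,62,0,0],[15,-50,62,0,0],[45,-73,62,0,0],[45,-73,40,0,0],[45,-73,10,0,0],[45,-73,1,0,0]]}}

```text
t: 30.25
tool_pos: [0.6293, 0.1259, 0.0385]
orientation: [0.0, 0.998, 0.062, -0.001]
contact_force: [0.2, -0.3, -0.3]
grip_width: 0.0
```

{"method": "play_rows", "body": {"rows": [[0,0,0,0,0],[0,0,0,0,0],[0,5,0,0,0],[-1,9,0,0,0],[-1,12,0,0,0],[-2,14,0,0,0],[-2,14,0,0,0]]}}

```text
t: 30.95
tool_pos: [0.6285, 0.1416, 0.0415]
orientation: [-0.0, 0.998, 0.063, 0.0]
contact_force: [0.0, 1.0, -0.5]
grip_width: 0.002
```

{"method": "play_rows", "body": {"rows": [[0,1,0,0,0],[0,2,0,0,0],[0,3,0,0,0],[0,4,0,0,0],[0,4,0,0,0]]}}

```text
t: 31.45
tool_pos: [0.6286, 0.1451, 0.0413]
orientation: [-0.0, 0.998, 0.062, 0.0]
contact_force: [0.4, -0.5, 0.5]
grip_width: 0.001
```

{"method": "play_rows", "body": {"rows": [[0,1,0,0,0],[0,2,0,0,0],[0,2,0,0,0]]}}

```text
t: 31.75
tool_pos: [0.6286, 0.1472, 0.0413]
orientation: [-0.0, 0.998, 0.062, 0.0]
contact_force: [-0.2, 0.8, 0.2]
grip_width: -0.004
```

{"method": "play_rows", "body": {"rows": [[0,1,0,0,0],[0,2,0,0,0],[0,2,0,0,0]]}}

```text
t: 32.05
tool_pos: [0.6286, 0.1492, 0.0413]
orientation: [-0.0, 0.998, 0.062, 0.0]
contact_force: [-0.3, -0.1, 0.7]
grip_width: 0.003
```

{"method": "play_rows", "body": {"rows": [[0,1,0,0,0],[0,2,0,0,0],[0,2,0,0,0]]}}

```text
t: 32.35
tool_pos: [0.6286, 0.1504, 0.0412]
orientation: [0.0, 0.998, 0.062, -0.0]
contact_force: [-1.5, -2.2, 1.7]
grip_width: 0.001
```

{"method": "play_rows", "body": {"rows": [[0,1,0,0,0],[0,2,0,0,0],[0,2,0,0,0]]}}

```text
t: 32.65
tool_pos: [0.6284, 0.153, 0.0412]
orientation: [0.0, 0.998, 0.062, -0.0]
contact_force: [-1.4, -2.5, -0.3]
grip_width: -0.001
```

{"method": "play_rows", "body": {"rows": [[0,1,0,0,0],[0,2,0,0,0],[0,2,0,0,0]]}}

```text
t: 32.95
tool_pos: [0.6286, 0.1554, 0.0412]
orientation: [-0.0, 0.998, 0.063, 0.0]
contact_force: [0.4, -1.1, -0.9]
grip_width: 0.003
```

{"method": "play_rows", "body": {"rows": [[0,1,0,0,0],[0,2,0,0,0],[0,2,0,0,0]]}}

```text
t: 33.25
tool_pos: [0.6287, 0.156, 0.0413]
orientation: [0.001, 0.998, 0.062, -0.0]
contact_force: [-1.3, -4.7, 1.6]
grip_width: -0.0
```

{"method": "play_rows", "body": {"rows": [[0,1,0,0,0],[0,1,0,0,0]]}}

```text
t: 33.45
tool_pos: [0.6286, 0.156, 0.0413]
orientation: [0.001, 0.998, 0.062, -0.0]
contact_force: [-1.4, -6.8, 1.5]
grip_width: -0.001
```

{"method": "play_rows", "body": {"rows": [[2,-10,0,0,0],[3,-22,0,0,0],[0,-22,40,0,0],[-30,-25,80,0,0],[-70,-40,120,0,0],[-110,-70,140,0,0],[-150,-100,140,0,0],[-190,-130,140,0,0]]}}

```text
t: 34.25
tool_pos: [0.4468, 0.0336, 0.1824]
orientation: [-0.0, 0.998, 0.062, 0.002]
contact_force: [-0.2, -0.9, 0.1]
grip_width: 0.002
```

```bash
python3 sil.py; python3 -c "
from h import *
s=bot.state();print(s['tool_pos'],s['t'])"
```

```text
x,y,yaw,tilt,z: (array([-3.000e-02, -3.130e-01,  2.000e-03,  4.400e-02,  2.941e+00]), np.float64(144.6), [np.int64(399), np.int64(537)])
flat x,y,yaw: (array([ 0.388, -0.07 ,  0.003]), np.float64(150.3), [np.int64(399), np.int64(537)])
side (array([ 3.132,  2.458, -0.031]), np.float64(113.4), [np.int64(399)])
top (array([ 0.229, -0.221,  0.004]), np.float64(21.8), [np.int64(537)])
[0.44239628 0.0299366  0.18108318] 34.35
```

{"method": "play_rows", "body": {"rows": [[0,-35,0,0,0],[0,-70,0,0,0],[0,-105,0,0,0],[0,-140,0,0,0],[0,-175,0,0,0],[0,-210,0,0,0],[0,-240,0,0,0],[0,-240,-30,0,0]]}}

```text
t: 35.15
tool_pos: [0.4497, -0.2116, 0.154]
orientation: [0.003, 0.998, 0.059, 0.004]
contact_force: [1.4, 0.6, -0.7]
grip_width: -0.004
```

{"method": "play_rows", "body": {"rows": [[0,0,-35,0,0],[0,0,-66,0,0],[0,0,-66,0,0]]}}

```text
t: 35.45
tool_pos: [0.4451, -0.2049, 0.082]
orientation: [-0.001, 0.998, 0.062, -0.003]
contact_force: [-1.1, -0.0, 0.5]
grip_width: 0.004
```

{"method": "play_rows", "body": {"rows": [[10,0,0,0,0],[18,0,0,0,0],[22,0,5,0,0],[26,0,10,0,0],[30,0,15,0,0],[34,0,20,0,0],[39,0,25,0,0],[44,0,29,0,0]]}}

```text
t: 36.25
tool_pos: [0.4893, -0.2066, 0.1156]
orientation: [0.0, 0.998, 0.062, -0.002]
contact_force: [-13.7, -1.4, 8.1]
grip_width: 0.0
```

{"method": "play_rows", "body": {"rows": [[5,0,4,0,0],[10,0,8,0,0],[16,0,12,0,0],[22,0,15,0,0],[28,0,18,0,0],[34,-1,21,0,0],[40,-1,23,0,0],[44,-1,25,0,0]]}}

```text
t: 37.05
tool_pos: [0.5362, -0.2073, 0.1412]
orientation: [0.001, 0.998, 0.062, 0.001]
contact_force: [-4.7, -0.8, 2.4]
grip_width: 0.002
```

{"method": "play_rows", "body": {"rows": [[2,0,0,0,0],[4,0,0,0,0],[4,0,0,0,0]]}}

```text
t: 37.35
tool_pos: [0.5375, -0.2073, 0.1398]
orientation: [0.0, 0.998, 0.062, -0.002]
contact_force: [-8.8, -1.4, 5.8]
grip_width: -0.002
```

{"method": "play_rows", "body": {"rows": [[2,0,0,0,0],[3,0,0,0,0],[3,0,0,0,0]]}}

```text
t: 37.65
tool_pos: [0.5378, -0.2074, 0.1397]
orientation: [-0.0, 0.998, 0.062, -0.004]
contact_force: [-20.4, 0.2, 14.5]
grip_width: -0.002
```

{"method": "play_rows", "body": {"rows": [[-10,0,0,0,0],[-30,0,0,0,0],[-60,0,20,0,0],[-100,-30,60,0,0],[-135,-70,80,0,0],[-170,-110,90,0,0],[-205,-150,90,0,0],[-240,-190,90,0,0]]}}

```text
t: 38.45
tool_pos: [0.3219, -0.3762, 0.2306]
orientation: [0.002, 0.998, 0.063, 0.002]
contact_force: [1.4, -0.7, -0.2]
grip_width: 0.003
```

```bash
python3 sil.py; python3 - <<'E'
from h import *
s=bot.state();print(s["tool_pos"].round(3),s["t"],s["contact_force"].round(1))
for n,(y0,y1,x0,x1) in {"side":(180,360,280,460),"top":(110,220,300,450)}.items():
    a=cv2.imread(f"pics/{n}0.png");b=cv2.imread(f"pics/sil_{n}.png")
    d=cv2.medianBlur(cv2.absdiff(a,b).max(2),3)[y0:y1,x0:x1]>50
    l,_,st,c=cv2.connectedComponentsWithStats(d.astype(np.uint8))
    print(n,[(st[i][:5]+[x0,y0,0,0,0]).tolist() for i in range(1,l) if st[i][4]>6])
def brightgrey(im): pass
E
```

```text
x,y,yaw,tilt,z: (array([-0.122, -0.32 ,  0.004, -0.012,  2.74 ]), np.float64(79.7), [np.int64(461), np.int64(539)])
flat x,y,yaw: (array([ 0.415, -0.01 ,  0.003]), np.float64(86.0), [np.int64(461), np.int64(539)])
side (array([ 3.097,  2.958, -0.012]), np.float64(50.4), [np.int64(461)])
top (array([ 0.144, -0.392,  0.001]), np.float64(21.4), [np.int64(539)])
[ 0.317 -0.38   0.23 ] 38.55 [0.5 1.1 0.5]
side [[280, 252, 93, 108, 7071], [334, 265, 13, 9, 64], [304, 283, 5, 7, 21]]
top []
```

{"method": "play_rows", "body": {"rows": [[-15,-40,0,0,0],[-30,-80,0,0,0],[-50,-120,0,0,0],[-70,-160,0,0,0],[-88,-200,0,0,0],[-88,-200,0,0,0],[-88,-200,0,0,0]]}}

```text
t: 39.25
tool_pos: [0.2342, -0.5752, 0.2284]
orientation: [0.0, 0.998, 0.062, 0.001]
contact_force: [0.3, 1.0, -0.6]
grip_width: -0.0
```

```bash
python3 - <<'E'
from h import *
for n in("side","top"):
    a=cv2.imread(f"pics/{n}0.png");b=cv2.cvtColor(bot.snapshot(n),cv2.COLOR_RGB2BGR)
    d=cv2.medianBlur(cv2.absdiff(a,b).max(2),3)>45
    l,_,st,c=cv2.connectedComponentsWithStats(d.astype(np.uint8))
    print(n,[st[i].tolist() for i in range(1,l) if st[i][4]>6])
s=bot.state();print(s["t"],s["contact_force"].round(1))
E
```

```text
side [[217, 176, 32, 25, 322], [331, 266, 39, 37, 415], [38, 319, 16, 17, 68], [177, 343, 52, 27, 350], [127, 349, 5, 3, 11], [134, 351, 38, 5, 113], [0, 370, 4, 4, 9], [223, 379, 7, 5, 27]]
top [[216, 183, 33, 19, 505], [366, 257, 107, 40, 315], [492, 283, 14, 14, 78], [326, 287, 35, 25, 166], [330, 299, 130, 73, 460], [461, 304, 18, 9, 109], [485, 304, 6, 4, 12], [309, 317, 21, 25, 58]]
39.35 [-0.7  0.4 -0.5]
```

```bash
python3 -c "
from plant import bot
print(bot.finish_job())"
```

```text
the job is handed in; nothing more can be done
None
```

The job is handed in, at about 39 s of the 72 s allowed. I opened the bin to about 0.71 rad by its bar and lifted the brass casting out by its boss. I then set it on the fixture, pushed it against both stops with closed fingers, and shut the bin.

**First placing went wrong:** the casting's edge came down on top of the long stop. I saw this in the pictures, regripped it, moved it back, laid it flat and pushed it in again.

**Last checks:**
- **Snug fit:** both pushes ended firmly against the stops, at about 10 N and 7 N. The top camera put the casting within 0.4 mm and 0.004 rad of the seat.
- **Flatness:** fitting both cameras together gave a tilt of about -0.01 rad, but put the height about 2.7 mm above the seat. That is close to the 3 mm limit.
- **Side camera:** on its own it disagreed, reading about 3 mm off in both x and y. That view fits poorly throughout, so I put it down to calibration bias and relied on the stops and the top camera.
- **Bin:** it resisted a 20 N push at the shut position, and the top view of the housing matches the start.
- **Grey castings and bystanders:** comparing the final pictures with the first showed changes only at the brass casting's old and new places and in areas I took to be the arm and its shadow. The grey castings, caliper case, screwdriver and cleaner look unmoved. This was a numeric comparison, because my picture views were used up.

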